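# Lay out the bench for a timed dissolution run

## Robot

A 6-joint arm with a two-finger parallel gripper is mounted at the origin on the work surface. World frame = base frame: x ahead of the robot, y to its left, z up, the work surface at z = 0. Lengths are in mm, angles in rad, forces in N, time in s.
With the tool pointing down it reaches from about 275 to 750 mm from the base axis. Payload 10.2 kg.
Tool frame: the origin (TCP) lies on the centre line of the jaws, within the pads' length; the fingertips stand 19 mm ahead of it and the grasp point (between the pads) is the TCP; z points along the fingers, y is the line along which they close (so a half turn about z gives the same grasp; the last joint's range is limited). The gripper opens to 85 mm and grips with 20 to 120 N. Pads are 22 mm wide; open, the fingers measure 114 mm over their backs; the gripper's body (76 mm by 85 mm) begins 54 mm behind the grasp point. The pads swing forward as they close: fully open they stand 13 mm farther back than shut.
Start: joints at [0.931, 0.313, 1.498, -0, 1.331, -0.223], TCP at [212.552, 480.055, 250.294] pointing down, gripper open.
Joint ranges: [-2.94, 2.94], [-0.97, 2.17], [0.19, 2.56], [-1.23, 4.37], [0.02, 3.11], [-2.88, 2.88]. Speed limits (rad/s): [2.39, 2.39, 3.01, 3.14, 3.14, 3.14].

## Interface

Orientations are given as a unit quaternion [w, x, y, z].
In Python, from rig import readout, grab_frame, get_calibration, workorder gives the robot as it stands.
- The arm moves only by the tool apply_moves, never from a script. Its argument "series" is a list of rows, each a list of 3 entries, a list of its own where there are three numbers: the opening in per cent of the stroke, from 0 (shut) to 100 (fully open), then the shift along the tool's x, y, z in mm, then the turn, a rotation vector about the tool's x, y, z in degrees. A call has 1 to 8 rows; each row is the pose to reach, as a shift and turn from the pose commanded when the call began, along the tool's axes at that moment; what a row does not reach only later rows make up. A row lasts 1/12 s, in which the tool goes at most 41.7 mm and 7.16 degrees, less where a joint would pass 70% of its speed; a pose out of reach is approached as far as the arm can. A call with a gripper value outside its range is refused whole. The fingers move at their own pace and stop on an object; "newtons" is the grip in N (left out, the last holds). Time passes only in rows, so rows that repeat a pose let the fingers close. It gives the time, the measured TCP pose, the force, the opening and the grip force at its end, in the units of the state.
- readout.get_obs(): the state, without advancing time (a new reading comes with each control period).
- grab_frame(name): name is "side" or "top"; returns the picture (420x560x3 uint8, red, green, blue); there is no depth.
- get_calibration(name): a dict with "fx", "fy", "cx", "cy" (pixels), "R" (3x3) and "t" (3): a world point X has camera coordinates R X + t. Camera axes: x right, y down, z forward; pixel columns grow to the right and rows downward; lengths in mm; the calibration is good to about 2 mm. A picture is of the moment at which its call begins. get_calibration takes no time and is no camera call.
- workorder.finish_job(): hands the job in; it is judged then, once.
The state is a dict: "time_s": time; "joint_positions": joint angles; "joint_vel": joint speeds; "joint_torque": joint torques, N m; "ee_pos": TCP position; "eef_rot": TCP orientation; "ft_force": force on the tool from outside, world axes, zero at the start; "moment": the same for the moment, N m; "gripper_width": finger opening in mm; "finger_force": force on a finger pad.
Only numpy, scipy, OpenCV 4.12 (cv2) and the standard library are available. Lean on these libraries where they do the work, as an engineer would, in place of code of your own. Each camera call takes 0.05 s, during which the arm holds its last target. There are 200 camera calls.

## Task

Lay out the bench for a timed dissolution run: stand the brass check weight in the middle of the balance pan, the glass beaker in the middle of the stirrer's white plate and the brown blue-capped bottle inside the blue spill tray, and lay the stopwatch, dial up, in the middle of the sheet on the clipboard, in any order. Set each one down gently without dropping it, upright and flat, and let go of it; leave the red-stoppered conical flask where it stands.

Things in the scene. Friction and masses are not known exactly. Their poses are not given: they have to be found in the camera images.
- weight_mid (a point): Check weight for the balance, loose: a brass-coloured cylinder 38 mm in diameter and 47 mm tall with a narrow neck and a 26 mm wide knob on top; 68 mm tall in all, about 500 g. This point is its centre, half-way up (34 mm above its underside, on its axis); z is its axis, up.
- beaker_mid (a point): Clear glass beaker, loose, empty and open at the top, with small white graduation marks: 50 mm outside diameter (53 mm at the rim), 70 mm tall, wall 2.5 mm, about 60 g. This point is its centre, half-way up (35 mm above its underside, on its axis); z is its axis, up.
- stopwatch_mid (a point): Round black stopwatch, loose, lying on its back with its white dial up: case 54 mm in diameter and 20 mm thick (dial included about 21 mm), with a small steel crown that sticks out 10 mm from the rim along its own +x. About 90 g. This point is the centre of the case, half-way up (10 mm above its underside); z points up out of the dial. Grip it across the case, on either side of the line of the crown (along its own y).
- bottle_mid (a point): Brown reagent bottle, loose, closed, with a blue screw cap, white label and blue stripe: body 56 mm in diameter, 108 mm tall in all; the cap is 46 mm in diameter and takes up the top 22 mm. 150 to 290 g. This point is its centre, half-way up (54 mm above its underside, on its axis); z is its axis, up.
- balance_pan (a point): Top-pan balance, white and grey with a display and keys on its +x side, fixed; its housing is 200 x 150 mm and up to about 57 mm high. This point is the middle of the top face of its round steel pan (120 mm in diameter, 66 mm above the bench); z up.
- stirrer_plate (a point): Magnetic stirrer, blue housing 175 x 130 mm with two black knobs on its +x side, fixed. This point is the middle of the top face of its square white plate (128 x 128 mm, 78 mm above the bench, with a printed dark circle of 92 mm diameter and a dot at its middle); z up.
- tray_floor (a point): Blue plastic spill tray, square and open, fixed: 118 mm outside, 110 mm inside, walls 25 mm high. This point is the middle of its inner floor (4 mm above the bench); z up, x and y along its sides.
- sheet (a point): Brown clipboard with a white record sheet, fixed, flat on the bench. This point is the middle of the sheet (148 mm along its own x, 105 mm along its own y, top face 5 mm above the bench); the steel clip, 15 mm high, lies across its -x end, 75 to 93 mm from this point.
- flask_mid (a point): Bystander: greenish glass conical flask with a red stopper, loose, standing among the things: 64 mm wide at its foot, 108 mm tall, neck 23 mm wide. This point is its centre, half-way up (54 mm above its underside); z up. It stays where it stands.
Not all that is in view belongs to the job. There is more than one size of the part that bears beaker_mid; the job needs the larger.

How it is judged:
By the outcome, as a careful person would: the job done as asked, in the order asked, and still so for the second after the job is handed in, with the robot touching nothing.
It also fails if it takes over 120 s, if anything falls off the work surface, if the arm or the gripper's body presses on something with over 40 N, if the wrist force passes 120 N, or if a joint passes its speed limit or range.

## Working session

There is one attempt and no reset: what is moved stays moved. The work goes in short steps, Python scripts to look and compute and a tool call to move; the robot and the scene stay as the last step left them, time stands still between calls to the robot, and variables do not carry over. Pictures are saved under pics/ and viewed, at most 14 in all, crops included, and the job is handed in when it is done.

Besides the shell and the picture viewer there is one more tool, called after "Emit:" in YAML: its name, and indented under it one key for each argument. apply_moves: Moves the arm, as the interface text tells. Its arguments: {"type":"object","properties":{"series":{"type":"array","items":{"type":"array"}},"newtons":{"type":"number"}},"required":["series"]}

```bash
mkdir -p pics
cat > h.py <<'E'
import numpy as np, cv2
from rig import readout, grab_frame, get_calibration, workorder
from scipy.spatial.transform import Rotation as Ro
def snap(cam,name,crop=None,s=1):
    im=grab_frame(cam)[:,:,::-1]
    cv2.imwrite(f'pics/{name}_raw.png',im)
    if crop: u0,v0,u1,v1=crop; im=im[v0:v1,u0:u1]
    if s!=1: im=cv2.resize(im,None,fx=s,fy=s,interpolation=cv2.INTER_CUBIC)
    cv2.imwrite(f'pics/{name}.png',im)
def px2w(cam,u,v,z):
    c=get_calibration(cam);R=np.array(c['R']);t=np.array(c['t'])
    d=R.T@np.array([(u-c['cx'])/c['fx'],(v-c['cy'])/c['fy'],1]);o=-R.T@t
    return o+d*(z-o[2])/d[2]
def w2px(cam,X):
    c=get_calibration(cam);p=np.array(c['R'])@np.array(X)+np.array(c['t'])
    return np.array([c['fx']*p[0]/p[2]+c['cx'],c['fy']*p[1]/p[2]+c['cy']])
def tool():
    o=readout.get_obs();q=np.array(o['eef_rot']);return np.array(o['ee_pos']),Ro.from_quat(q[[1,2,3,0]])
E
python3 - <<'E'
from h import *
snap('top','t0',s=1.4);snap('side','s0',s=1.4)
p,r=tool();print(p,r.as_matrix().round(3));print(readout.get_obs())
for c in('top','side'):k=get_calibration(c);print(c,k['fx'],-np.array(k['R']).T@np.array(k['t']))
E
```

```text
[212.40556276 479.86710589 249.78669045] [[-0.914  0.405 -0.001]
 [ 0.405  0.914 -0.001]
 [ 0.    -0.001 -1.   ]]
{'time_s': 0.1, 'joint_positions': array([ 9.30597799e-01,  3.13374797e-01,  1.49840217e+00,  2.80597119e-05,
        1.33101162e+00, -2.23372657e-01]), 'joint_vel': array([-0.00211194, -0.00104766, -0.00248715, -0.00025191,  0.0003665 ,
       -0.00072031]), 'joint_torque': array([ 3.10570511e-03, -4.12895465e+01, -2.60139960e+01, -1.51087256e-04,
        3.07792870e-03,  7.87005047e-05]), 'ee_pos': array([212.40556276, 479.86710589, 249.78669045]), 'eef_rot': array([-2.62619021e-04,  2.06910670e-01,  9.78359656e-01, -5.37378834e-04]), 'ft_force': array([-0.31075108, -0.0491112 , -0.53447401]), 'moment': array([ 0.00216097, -0.03813582,  0.02697603]), 'finger_force': 0.0, 'gripper_width': 85.49364882267017}
top 426.3686198551109 [ 415.10790989    2.37363193 1222.48461846]
side 545.0475105409297 [-156.12267857 -940.45378649  703.42028013]
```

View pics/t0.png

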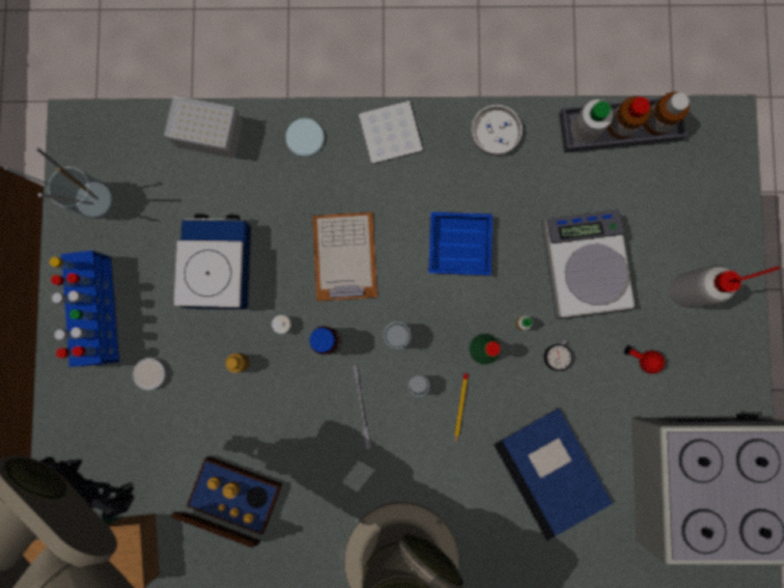

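View pics/s0.png

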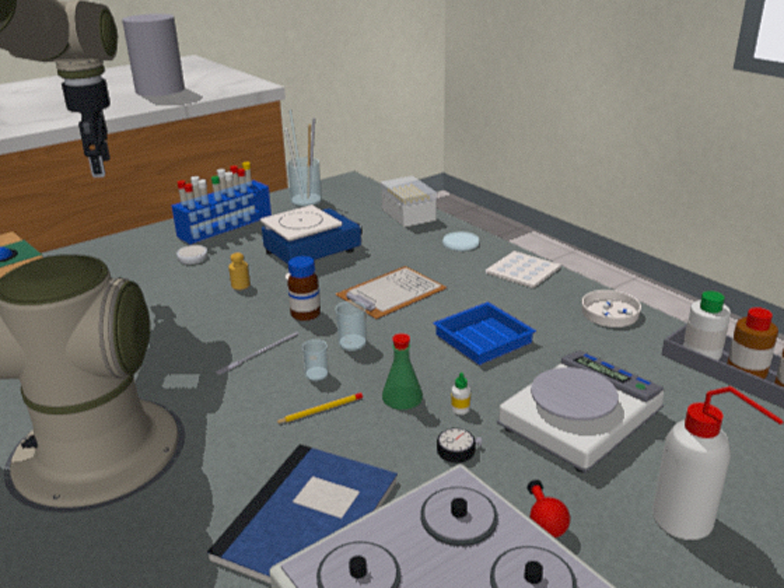

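Top view (px in the 784-wide picture): the weight could be the brass cylinder (236,363) or the boxed set (235,490). The beaker could be the larger one (397,335) or the smaller (419,386). The bottle could be the blue-capped one (322,340) or the rack bottles (635,118). The only stopwatch is at (558,357), the flask is at (487,349), and small distractors stand at (281,324) and (525,322). By the description I choose (236,363), (397,335), (322,340) and (558,357), and will check them in a close crop.

Run:
```python
import cv2
a=cv2.imread('pics/t0_raw.png')[145:290,115:460]
cv2.imwrite('pics/t0c.png',cv2.resize(a,None,fx=2.3,fy=2.3,interpolation=cv2.INTER_CUBIC))
a=cv2.imread('pics/s0_raw.png')[130:340,115:480]
cv2.imwrite('pics/s0c.png',cv2.resize(a,None,fx=2.19,fy=2.19,interpolation=cv2.INTER_CUBIC))
```

```text
(no output)
```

View pics/t0c.png

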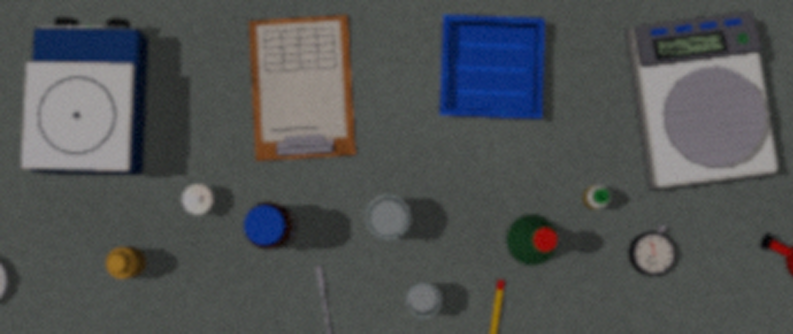

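View pics/s0c.png

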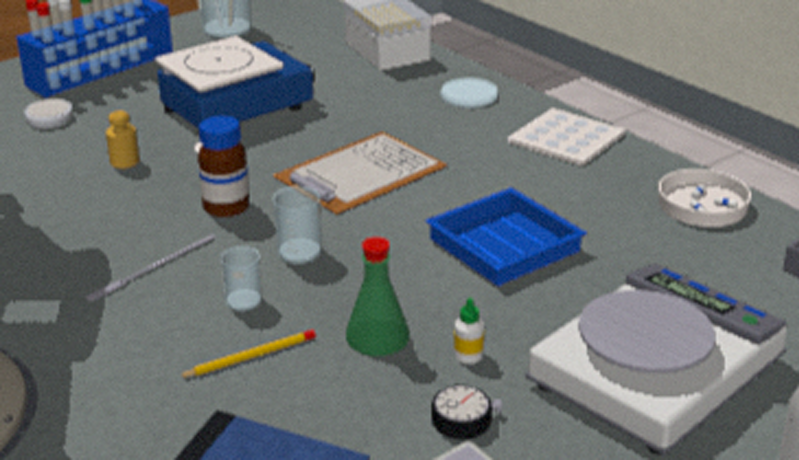

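The crops confirm the choices. In the top crop the weight knob is at (124,257), the bottle cap at (266,225), the large beaker at (389,217) with the smaller one at (424,299), and the dial at (655,253) with its crown at (663,231). The pan is at (717,118), the stirrer dot at (76,115), the tray around (493,67) and the sheet around (304,80). Next I triangulate these.

Run:
```python
from h import *
T=lambda x,y,z:px2w('top',115+x/2.3,145+y/2.3,z)
S=lambda x,y,z:px2w('side',115+x/2.19,130+y/2.19,z)
for n,t,s,z in [('weight',(124,257),(121,116),68),('bottle',(266,225),(221,126),108),('beaker',(389,217),(297,198),70),('small',(424,299),(242,257),50),
 ('watch',(655,253),(463,403),21),('crown',(663,231),(497,406),10),('pan',(717,118),(647,330),66),('stir',(76,115),(219,59),78),('flask',(545,239),(376,242),108),('eyebottle',(598,196),(469,304),60),('whitecyl',(197,199),(197,146),40)]:
    a,b=T(*t,z),S(*s,z);print(n,a.round(1)[:2],b.round(1)[:2],(a-b).round(1)[:2],'r',np.hypot(*a[:2]).round())
def quad(n,tc,sc,z):
    for nm,f,c in(('top',T,tc),('side',S,sc)):
        P=np.array([f(*p,z)[:2] for p in c]);e=np.roll(P,-1,0)-P
        print(n,nm,P.mean(0).round(1),np.hypot(*e.T).round(),np.degrees(np.arctan2(e[:,1],e[:,0])).round(1))
quad('tray',[(443,15),(545,18),(543,119),(440,114)],[(429,222),(513,188),(584,235),(502,282)],25)
quad('sheet',[(256,22),(346,17),(354,152),(258,157)],[(277,175),(381,132),(447,164),(340,211)],5)
```

```text
weight [397.7 314.8] [387.8 314.1] [9.8 0.7] r 507.0
bottle [434.1 143.1] [430.8 138.4] [3.3 4.7] r 457.0
beaker [443.7   3.5] [441.9   3.3] [1.9 0.1] r 444.0
small [347.  -37.7] [348.8 -32.8] [-1.8 -4.9] r 349.0
watch [ 400.4 -320.1] [ 398.6 -319.3] [ 1.8 -0.8] r 513.0
crown [ 427.2 -333.6] [ 428.6 -331.1] [-1.5 -2.5] r 542.0
pan [ 559.9 -385.3] [ 557.  -384.9] [ 2.9 -0.4] r 680.0
stir [564.5 372. ] [563.3 371.4] [1.3 0.6] r 676.0
flask [ 417.5 -173. ] [ 417.5 -170.1] [ 0.  -2.9] r 452.0
eyebottle [ 468.2 -244. ] [ 465.3 -249.8] [2.9 5.8] r 528.0
whitecyl [466.8 235.3] [446.2 232.2] [20.5  3.2] r 523.0
tray top [ 630.3 -125. ] [126. 126. 127. 124.] [-92.  178.   87.   -2.1]
tray side [ 623.5 -132. ] [125. 124. 131. 139.] [  -0.7  -95.4 -174.5   82.7]
sheet top [609.  110.3] [114. 171. 120. 171.] [ -87.  -176.6   92.8    1.3]
sheet side [606.1 109.2] [171. 123. 171. 120.] [   4.4  -85.5 -176.4   94.5]
```

Emit:
apply_moves:
  series:
    - [100, [-33, -11, 14], [0, 0, 0]]
    - [100, [-66, -22, 28], [0, 0, 0]]
    - [100, [-99, -33, 42], [0, 0, 0]]
    - [100, [-132, -44, 56], [0, 0, 0]]
    - [100, [-165, -55, 70], [0, 0, 0]]
    - [100, [-198, -66, 84], [0, 0, 0]]
    - [100, [-232, -78, 100], [0, 0, 0]]
    - [100, [-232, -78, 100], [0, 0, 0]]
  newtons: 60

```text
time_s: 0.77
ee_pos: [395.6, 310.7, 147.4]
eef_rot: [-0.001, 0.209, 0.978, -0.002]
ft_force: [-0.3, 0.3, -0.7]
gripper_width: 85.2
finger_force: 0.0
```

```bash
cat >> h.py <<'E'
def go(x,y,z):
    p,r=tool();print('at',p.round(1),'shift',r.inv().apply(np.array([x,y,z])-p).round(1))
def circ(im,cam,x,y,z,rad,col=(0,255,0)):
    P=[w2px(cam,(x+rad*np.cos(a),y+rad*np.sin(a),z)) for a in np.linspace(0,6.283,40)]
    cv2.polylines(im,[np.round(np.array(P)*64).astype(np.int32)],True,col,1,cv2.LINE_AA,6)
E
python3 - <<'E'
from h import *
go(393,315,33)
s=cv2.imread('pics/s0_raw.png');t=cv2.imread('pics/t0_raw.png')
from scipy.optimize import least_squares
prof=[(0,19),(47,19),(62,13),(68,13)]
def bb(cam,x,y):
    P=np.array([w2px(cam,(x+r*np.cos(a),y+r*np.sin(a),z)) for z,r in prof for a in np.linspace(0,6.283,24)])
    return np.r_[P.min(0),P.max(0)]
obs={}
for cam,im,c in(('top',t,(150,235,185,275)),('side',s,(155,170,185,212))):
    h=cv2.cvtColor(im,cv2.COLOR_BGR2HSV)[c[1]:c[3],c[0]:c[2]]
    m=(h[...,0]>10)&(h[...,0]<30)&(h[...,1]>110)&(h[...,2]>60)
    v,u=np.where(m);obs[cam]=np.array([u.min()+c[0],v.min()+c[1],u.max()+1+c[0],v.max()+1+c[1]]);print(cam,obs[cam],m.sum())
for cs in(['top'],['side'],['top','side']):
    r=least_squares(lambda p:np.concatenate([bb(c,*p)-obs[c] for c in cs]),[393,315]);print(cs,r.x.round(1),r.fun.round(1))
E
```

```text
at [395.6 310.7 147.4] shift [  3.9   3.3 114.4]
top [161 252 175 266] 155
side [163 180 178 207] 303
['top'] [391.  328.5] [-2.   0.   2.1 -0. ]
['side'] [387.6 323.1] [-0.4 -0.2  0.4  0.1]Traceback (most recent call last):
  File "<stdin>", line 15, in <module>
    return func(*args, **kwargs)
    result = trf(vector_fun.fun, vector_fun.jac, x0, f0, J0, lb, ub, ftol, xtol,
                 gtol, max_nfev, x_scale, loss_function, tr_solver,
                 tr_options.copy(), verbose, callback=callback_wrapped)
    return trf_no_bounds(
        fun, jac, x0, f0, J0, ftol, xtol, gtol, max_nfev, x_scale,
        loss_function, tr_solver, tr_options, verbose, callback=callback)
    f_new = fun(x_new)
    self._update_fun()
    ~~~~~~~~~~~~~~~~^^
    self.f = self.fun_wrapped(xp_copy(self.x))
             ~~~~~~~~~~~~~~~~^^^^^^^^^^^^^^^^^
    return np.atleast_1d(self.fun(x))
                         ~~~~~~~~^^^
    return self.f(x, *self.args, **self.kwargs)
           ~~~~~~^^^^^^^^^^^^^^^^^^^^^^^^^^^^^^
  File "<stdin>", line 15, in <lambda>
  File "<stdin>", line 7, in bb
  File "h.py", line 15, in w2px
    c=get_calibration(cam);p=np.array(c['R'])@np.array(X)+np.array(c['t'])
ValueError: time passes only in moves, steps and waits
```

```bash
python3 - <<'E'
s=open('h.py').read()
s=s.replace("def snap","import functools\nget_calibration=functools.lru_cache(None)(get_calibration)\ndef snap",1)
open('h.py','w').write(s)
E
python3 - <<'E'
from h import *
out=[]
for cam,f,c in(('top','t0',(150,238,190,278)),('side','s0',(150,172,190,212))):
    im=cv2.imread(f'pics/{f}_raw.png')[c[1]:c[3],c[0]:c[2]]
    k=10;im=cv2.resize(im,None,fx=k,fy=k,interpolation=cv2.INTER_CUBIC)
    im=cv2.convertScaleAbs(im,alpha=1.6)
    for x,y,col in((388,323,(0,255,0)),(394,315,(0,0,255))):
        for z,r in((0,19),(47,19),(68,13)):
            P=np.array([w2px(cam,(x+r*np.cos(a),y+r*np.sin(a),z)) for a in np.linspace(0,6.283,40)])
            cv2.polylines(im,[((P+.5-np.array(c[:2]))*k).astype(np.int32)],True,col,1)
    out.append(im)
cv2.imwrite('pics/w.png',np.hstack(out))
E
```

```text
(no output)
```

View pics/w.png

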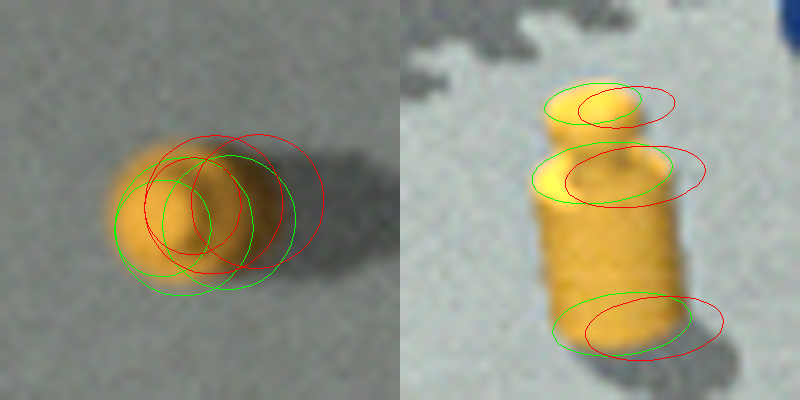

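The overlay shows the weight standing at about (390, 324), because my raw crop readings were off by a few pixels. I'll go down on it and check the other things with the same kind of overlay.

Emit:
apply_moves:
  series:
    - [100, [6, 8, 10], [0, 0, 0]]
    - [100, [6, 8, 30], [0, 0, 0]]
    - [100, [6, 8, 50], [0, 0, 0]]
    - [100, [6, 8, 70], [0, 0, 0]]
    - [100, [6, 8, 90], [0, 0, 0]]
    - [100, [6, 8, 105], [0, 0, 0]]
    - [100, [6, 8, 117], [0, 0, 0]]
    - [100, [6, 8, 117], [0, 0, 0]]
  newtons: 60

```text
time_s: 1.43
ee_pos: [388.8, 325.2, 31.0]
eef_rot: [-0.002, 0.206, 0.979, -0.001]
ft_force: [-0.7, -0.1, 0.1]
gripper_width: 85.2
finger_force: 0.0
```

Run:
```python
from h import *
items=[('bottle',432,143,[(0,28),(108,23)]),('beaker',443,3,[(0,25),(70,26.5)]),('watch',400,-320,[(0,27),(20,27)]),('pan',559,-385,[(66,60)]),('stir',564,372,[(78,46)]),('flask',417,-172,[(0,32),(108,10)])]
rows=[]
for cam in('top','side'):
    im0=cv2.imread(f'pics/{"t0" if cam=="top" else "s0"}_raw.png');row=[]
    for n,x,y,pr in items:
        c0=w2px(cam,(x,y,np.mean([p[0] for p in pr])));h=22 if n not in('pan','stir') else 30
        if n=='bottle' and cam=='side':h=30
        o=np.round(c0).astype(int)-h
        k=130/h/1.0;im=cv2.resize(im0[o[1]:o[1]+2*h,o[0]:o[0]+2*h],(260,260),interpolation=cv2.INTER_CUBIC)
        im=cv2.convertScaleAbs(im,alpha=1.4)
        for z,r in pr:
            P=np.array([w2px(cam,(x+r*np.cos(a),y+r*np.sin(a),z)) for a in np.linspace(0,6.283,40)])
            cv2.polylines(im,[((P+.5-o)*k).astype(np.int32)],True,(0,255,255),1)
        row.append(im)
    rows.append(row)
for i in(0,3): cv2.imwrite(f'pics/ov{i}.png',np.vstack([np.hstack(r[i:i+3]) for r in rows]))
go(390.5,324.5,33)
```

```text
at [388.8 325.2  31. ] shift [-1.8  0.1 -2. ]
```

View pics/ov0.png

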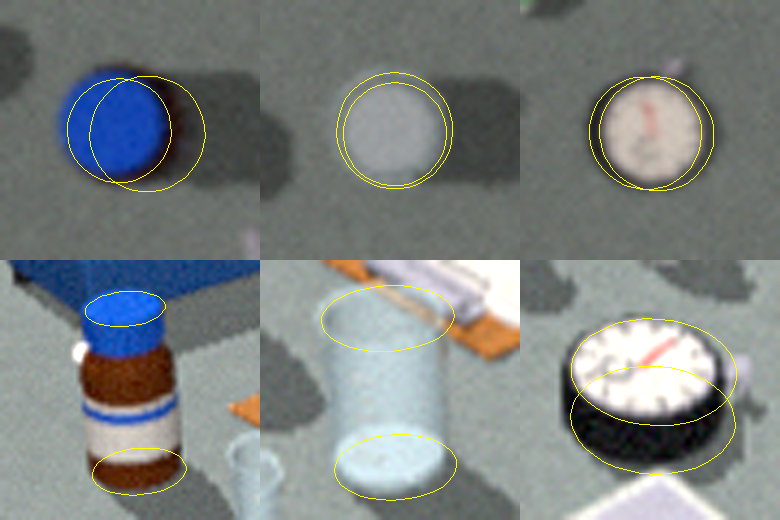

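View pics/ov3.png

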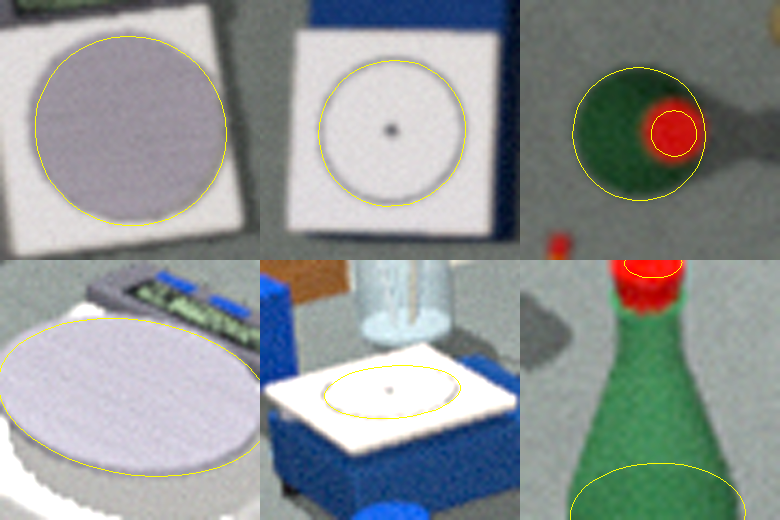

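The overlays match for the pan (559,-385) and stirrer (564,372). Small shifts remain for the bottle (434,146), beaker (443,5) and watch (399,-318). Now I close on the weight.

Emit:
apply_moves:
  series:
    - [0, [0, 0, 0], [0, 0, 0]]
    - [0, [0, 0, 0], [0, 0, 0]]
    - [0, [0, 0, 0], [0, 0, 0]]
    - [0, [0, 0, 0], [0, 0, 0]]
    - [0, [0, 0, 0], [0, 0, 0]]
    - [0, [0, 0, 0], [0, 0, 0]]
    - [0, [0, 0, 0], [0, 0, 0]]
    - [0, [0, 0, 0], [0, 0, 0]]
  newtons: 60

```text
time_s: 2.1
ee_pos: [391.3, 325.1, 34.5]
eef_rot: [0.001, 0.207, 0.978, 0.001]
ft_force: [-2.1, 1.8, 6.3]
gripper_width: 36.7
finger_force: 59.8
```

Emit:
apply_moves:
  series:
    - [0, [0, 0, -8], [0, 0, 0]]
    - [0, [0, 0, -25], [0, 0, 0]]
    - [0, [0, 0, -50], [0, 0, 0]]
    - [0, [0, 0, -75], [0, 0, 0]]
    - [0, [0, 0, -100], [0, 0, 0]]
    - [0, [0, 0, -125], [0, 0, 0]]
    - [0, [0, 0, -147], [0, 0, 0]]
    - [0, [0, 0, -147], [0, 0, 0]]

```text
time_s: 2.77
ee_pos: [392.1, 325.2, 184.5]
eef_rot: [0.003, 0.207, 0.978, 0.002]
ft_force: [0.8, 0.4, -3.7]
gripper_width: 36.1
finger_force: 61.2
```

```bash
cat > p.py <<'E'
import sys,numpy as np
# tool shift from commanded point a to b
x,y=np.array([-.9144,.4049]),np.array([.4049,.9144])
v=np.array(list(map(float,sys.argv[1:])));d=v[3:]-v[:3]
s=np.array([d[:2]@x,d[:2]@y,-d[2]]);print(s.round(1),np.linalg.norm(s).round())
E
python3 p.py 390.8 324.5 180.3 559 -385 180.3
python3 - <<'E'
from h import *
p,r=tool();print(r.as_matrix().round(4),readout.get_obs()['joint_positions'].round(3))
E
```

```text
[-441.1 -580.7   -0. ] 729.0
[[-0.9144  0.4047  0.0064]
 [ 0.4047  0.9144  0.0031]
 [-0.0046  0.0054 -1.    ]] [ 0.462  0.338  1.644 -0.     1.152 -0.692]
```

Emit:
apply_moves:
  series:
    - [0, [-10, -13, 0], [0, 0, 0]]
    - [0, [-30, -39, 0], [0, 0, 0]]
    - [0, [-52, -68, 0], [0, 0, 0]]
    - [0, [-74, -97, 0], [0, 0, 0]]
    - [0, [-96, -126, 0], [0, 0, 0]]
    - [0, [-118, -155, 0], [0, 0, 0]]
    - [0, [-137, -180, 0], [0, 0, 0]]
    - [0, [-147, -194, 0], [0, 0, 0]]

```text
time_s: 3.43
ee_pos: [446.6, 84.8, 179.0]
eef_rot: [-0.001, 0.208, 0.978, -0.0]
ft_force: [0.0, 0.2, -5.2]
gripper_width: 36.6
finger_force: 61.4
```

Emit:
apply_moves:
  series:
    - [0, [-10, -13, 0], [0, 0, 0]]
    - [0, [-30, -39, 0], [0, 0, 0]]
    - [0, [-52, -68, 0], [0, 0, 0]]
    - [0, [-74, -97, 0], [0, 0, 0]]
    - [0, [-96, -126, 0], [0, 0, 0]]
    - [0, [-118, -155, 0], [0, 0, 0]]
    - [0, [-137, -180, 0], [0, 0, 0]]
    - [0, [-147, -194, 0], [0, 0, 0]]

```text
time_s: 4.1
ee_pos: [502.3, -152.3, 178.7]
eef_rot: [-0.001, 0.208, 0.978, -0.0]
ft_force: [0.2, 0.0, -5.3]
gripper_width: 36.2
finger_force: 61.6
```

Emit:
apply_moves:
  series:
    - [0, [-10, -13, 0], [0, 0, 0]]
    - [0, [-30, -39, 0], [0, 0, 0]]
    - [0, [-52, -68, 0], [0, 0, 0]]
    - [0, [-74, -97, 0], [0, 0, 0]]
    - [0, [-96, -126, 0], [0, 0, 0]]
    - [0, [-118, -155, 0], [0, 0, 0]]
    - [0, [-137, -180, 0], [0, 0, 0]]
    - [0, [-147, -193, 0], [0, 0, 0]]

```text
time_s: 4.77
ee_pos: [558.1, -388.4, 177.5]
eef_rot: [-0.001, 0.208, 0.978, 0.0]
ft_force: [0.2, 0.2, -4.7]
gripper_width: 36.2
finger_force: 61.6
```

Run:
```python
from h import *
o=readout.get_obs();print(o['ee_pos'],o['joint_positions'].round(3),o['joint_vel'].round(2),o['ft_force'],o['gripper_width'])
snap('side','w1')
im=cv2.imread('pics/w1_raw.png')
for z,r in((180.3-33.3,19),(180.3+34.7,13),): circ(im,'side',559,-385,z,r)
circ(im,'side',559,-385,66,60)
cv2.imwrite('pics/w1.png',cv2.resize(im[150:340,320:520],None,fx=3,fy=3,interpolation=cv2.INTER_CUBIC))
```

```text
[ 558.11314666 -388.35529664  177.48216162] [-7.800e-01  7.190e-01  1.054e+00 -1.000e-03  1.371e+00 -1.931e+00] [-0.13  0.32 -0.55  0.01  0.26 -0.14] [ 0.16367739  0.22678654 -4.68745742] 36.22562477540153
```

View pics/w1.png

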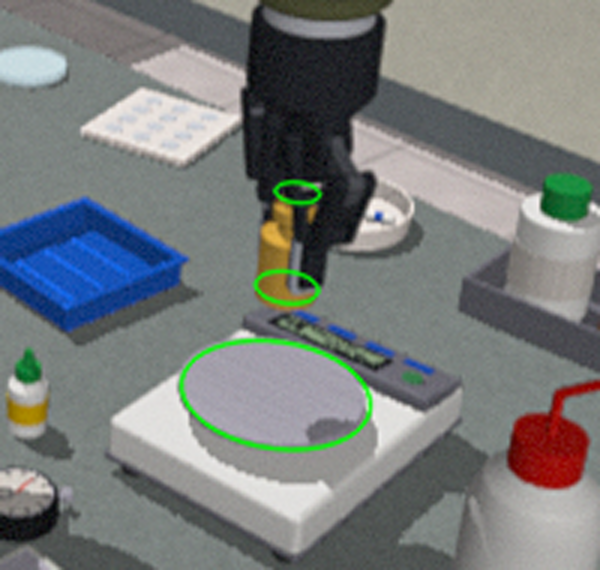

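The weight hangs over the pan as predicted, with its bottom at (284,303) matching the drawn ring. I lower it.

Emit:
apply_moves:
  series:
    - [0, [0, 0, 10], [0, 0, 0]]
    - [0, [0, 0, 25], [0, 0, 0]]
    - [0, [0, 0, 40], [0, 0, 0]]
    - [0, [0, 0, 55], [0, 0, 0]]
    - [0, [0, 0, 66], [0, 0, 0]]
    - [0, [0, 0, 73], [0, 0, 0]]
    - [0, [0, 0, 76], [0, 0, 0]]
    - [0, [0, 0, 77], [0, 0, 0]]

```text
time_s: 5.48
ee_pos: [558.8, -384.9, 102.7]
eef_rot: [-0.0, 0.207, 0.978, 0.0]
ft_force: [-0.2, 0.3, -4.4]
gripper_width: 36.1
finger_force: 61.6
```

Emit:
apply_moves:
  series:
    - [0, [0, 0, 1], [0, 0, 0]]
    - [0, [0, 0, 1], [0, 0, 0]]
    - [0, [0, 0, 2], [0, 0, 0]]
    - [0, [0, 0, 2], [0, 0, 0]]
    - [0, [0, 0, 3], [0, 0, 0]]
    - [0, [0, 0, 3], [0, 0, 0]]

```text
time_s: 5.98
ee_pos: [559.0, -385.4, 100.6]
eef_rot: [0.0, 0.207, 0.978, -0.0]
ft_force: [-0.4, -1.3, -3.6]
gripper_width: 36.3
finger_force: 61.7
```

Emit:
apply_moves:
  series:
    - [0, [0, 0, 0.5], [0, 0, 0]]
    - [0, [0, 0, 1], [0, 0, 0]]
    - [0, [0, 0, 1], [0, 0, 0]]
    - [0, [0, 0, 1], [0, 0, 0]]

```text
time_s: 6.32
ee_pos: [559.0, -385.4, 100.5]
eef_rot: [0.0, 0.207, 0.978, -0.0]
ft_force: [-3.5, 3.2, 6.6]
gripper_width: 36.4
finger_force: 62.6
```

Emit:
apply_moves:
  series:
    - [70, [0, 0, 0], [0, 0, 0]]
    - [80, [0, 0, 0], [0, 0, 0]]
    - [100, [0, 0, 0], [0, 0, 0]]
    - [100, [0, 0, 0], [0, 0, 0]]
    - [100, [0, 0, 0], [0, 0, 0]]
    - [100, [0, 0, 0], [0, 0, 0]]
    - [100, [0, 0, 0], [0, 0, 0]]
    - [100, [0, 0, 0], [0, 0, 0]]

```text
time_s: 6.98
ee_pos: [558.9, -385.2, 99.3]
eef_rot: [-0.0, 0.207, 0.978, -0.0]
ft_force: [-0.5, 0.3, -0.7]
gripper_width: 85.2
finger_force: 0.0
```

Emit:
apply_moves:
  series:
    - [100, [0, 0, -10], [0, 0, 0]]
    - [100, [0, 0, -30], [0, 0, 0]]
    - [100, [0, 0, -50], [0, 0, 0]]
    - [100, [0, 0, -70], [0, 0, 0]]
    - [100, [0, 0, -90], [0, 0, 0]]
    - [100, [0, 0, -101], [0, 0, 0]]
    - [100, [0, 0, -101], [0, 0, 0]]
    - [100, [0, 0, -101], [0, 0, 0]]
  newtons: 30

```text
time_s: 7.65
ee_pos: [558.9, -385.2, 200.2]
eef_rot: [0.0, 0.207, 0.978, -0.0]
ft_force: [0.0, 0.4, 0.0]
gripper_width: 85.4
finger_force: 0.0
```

```bash
python3 p.py 559 -385 200 399 -318 100
python3 - <<'E'
from h import *
go(399,-318,100);o=readout.get_obs();print(o['ft_force'],o['gripper_width'])
E
```

```text
[173.4  -3.5 100. ] 200.0
at [ 558.9 -385.2  200.2] shift [173.4  -3.2 100.2]
[0.00409233 0.43647446 0.04891919] 85.36739264442204
```

Emit:
apply_moves:
  series:
    - [100, [30, -1, 0], [0, 0, 0]]
    - [100, [60, -1, 0], [0, 0, 0]]
    - [100, [90, -2, 10], [0, 0, 0]]
    - [100, [120, -3, 40], [0, 0, 0]]
    - [100, [148, -3, 70], [0, 0, 0]]
    - [100, [173, -3, 95], [0, 0, 0]]
    - [100, [173, -3, 100], [0, 0, 0]]
    - [100, [173, -3, 100], [0, 0, 0]]

```text
time_s: 8.32
ee_pos: [398.1, -316.7, 98.1]
eef_rot: [-0.002, 0.207, 0.978, 0.002]
ft_force: [0.3, -0.1, 0.6]
gripper_width: 85.2
finger_force: 0.0
```

Emit:
apply_moves:
  series:
    - [100, [0, 0, 0], [0, 0, 0]]
    - [100, [0, 0, 20], [0, 0, 0]]
    - [100, [0, 0, 40], [0, 0, 0]]
    - [100, [0, 0, 58], [0, 0, 0]]
    - [100, [0, 0, 68], [0, 0, 0]]
    - [100, [0, 0, 73], [0, 0, 0]]
    - [100, [0, 0, 75], [0, 0, 0]]
    - [100, [0, 0, 75], [0, 0, 0]]

```text
time_s: 8.98
ee_pos: [400.0, -318.4, 25.7]
eef_rot: [0.0, 0.207, 0.978, -0.0]
ft_force: [0.0, 0.8, 0.1]
gripper_width: 85.5
finger_force: 0.0
```

Run:
```python
from h import *
go(399,-318,25);o=readout.get_obs();print(o['ft_force'],o['gripper_width'])
snap('side','k1',(255,200,455,340),4)
```

```text
at [ 400.  -318.4   25.7] shift [ 1.1 -0.1  0.7]
[0.0056659  0.78725018 0.11017711] 85.49099707542312
```

View pics/k1.png

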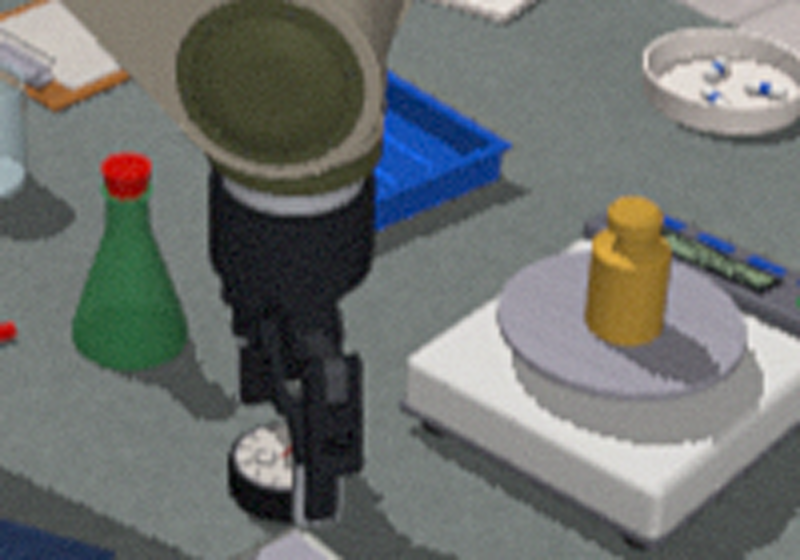

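The weight stands upright in the middle of the pan at (627,325), and the fingers straddle the watch. Closing now.

Emit:
apply_moves:
  series:
    - [0, [0, 0, 0], [0, 0, 0]]
    - [0, [0, 0, 0], [0, 0, 0]]
    - [0, [0, 0, 0], [0, 0, 0]]
    - [0, [0, 0, 0], [0, 0, 0]]
    - [0, [0, 0, 0], [0, 0, 0]]
    - [0, [0, 0, 0], [0, 0, 0]]
    - [0, [0, 0, 0], [0, 0, 0]]
    - [0, [0, 0, 0], [0, 0, 0]]
  newtons: 40

```text
time_s: 9.7
ee_pos: [399.7, -318.2, 26.2]
eef_rot: [0.0, 0.207, 0.978, -0.0]
ft_force: [-1.2, 0.6, 8.0]
gripper_width: 52.1
finger_force: 40.6
```

Emit:
apply_moves:
  series:
    - [0, [0, 0, -5], [0, 0, 0]]
    - [0, [0, 0, -20], [0, 0, 0]]
    - [0, [0, 0, -45], [0, 0, 0]]
    - [0, [0, 0, -75], [0, 0, 0]]
    - [0, [0, 0, -105], [0, 0, 0]]
    - [0, [0, 0, -135], [0, 0, 0]]
    - [0, [0, 0, -160], [0, 0, 0]]
    - [0, [0, 0, -175], [0, 0, 0]]

```text
time_s: 10.37
ee_pos: [399.9, -318.3, 203.6]
eef_rot: [0.002, 0.207, 0.978, -0.001]
ft_force: [0.2, 0.4, -1.1]
gripper_width: 52.2
finger_force: 42.1
```

Run:
```python
from h import *
# sheet: overlay candidate, fit to white sheet by mask in both views
from itertools import product
for cam,f in(('top','t0'),('side','s0')):
    im=cv2.imread(f'pics/{f}_raw.png');h=cv2.cvtColor(im,cv2.COLOR_BGR2HSV)
    C=w2px(cam,(612,110,5)).astype(int);m=np.zeros(im.shape[:2],np.uint8)
    w=h[C[1]-50:C[1]+50,C[0]-60:C[0]+60];b=((w[...,0]>3)&(w[...,0]<20)&(w[...,1]>120)).astype(np.uint8)
    n,l,st,_=cv2.connectedComponentsWithStats(b);i=1+np.argmax(st[1:,4])
    v,u=np.where(l==i);P=np.array([px2w(cam,a+C[0]-60,c+C[1]-50,4)[:2] for a,c in zip(u,v)])
    r=cv2.minAreaRect(P.astype(np.float32));print(cam,st[i],r)
vis=cv2.imread('pics/t0_raw.png');vis2=cv2.imread('pics/s0_raw.png')
out=[]
for cam,im in(('top',vis),('side',vis2)):
    C=w2px(cam,(612,110,5)).astype(int);hw=45;o=C-hw;k=390/90
    q=cv2.resize(im[o[1]:o[1]+90,o[0]:o[0]+90],(390,390),interpolation=cv2.INTER_CUBIC)
    for (x,y,a) in((616,110,3.5),):
        R=Ro.from_euler('z',a,degrees=True).as_matrix()
        for hx0,hx1,hy,z in((-74,74,52.5,5),(-93,-75,30,15)):
            P=np.array([w2px(cam,R@np.array(p)+[x,y,z]) for p in((hx0,-hy,0),(hx1,-hy,0),(hx1,hy,0),(hx0,hy,0))])
            cv2.polylines(q,[((P+.5-o)*k).astype(np.int32)],True,(0,255,0),1)
    out.append(q)
cv2.imwrite('pics/sheet.png',np.hstack(out))
o=readout.get_obs();print(o['ee_pos'],o['ft_force'],o['gripper_width'])
```

```text
top [ 37  21  46  63 507] ((609.2305297851562, 113.33859252929688), (177.6380615234375, 124.5450668334961), 3.1669037342071533)
side [ 41  48  56  24 173] ((606.4966430664062, 65.04138946533203), (175.3042755126953, 31.995201110839844), 3.2504210472106934)
[ 399.85212253 -318.32003025  203.62928858] [ 0.16790064  0.42655924 -1.11889104] 52.18735220287907
```

View pics/sheet.png

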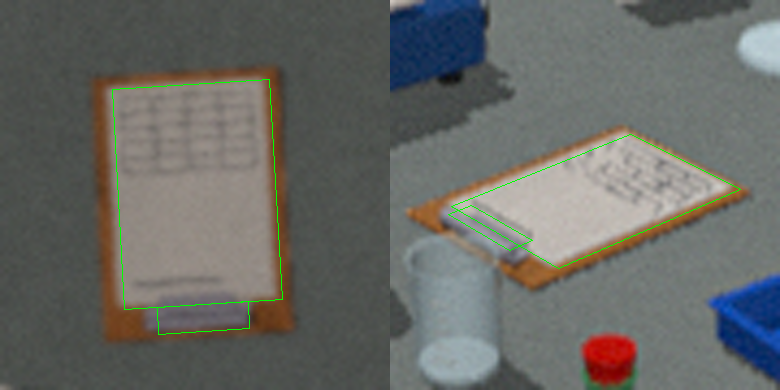

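The watch is gripped (width 52). The overlay puts the middle of the sheet about 4 mm to +y and 2 mm to -x of my drawing, so at about (614,113).

Emit:
apply_moves:
  series:
    - [0, [-1, 12, 0], [0, 0, 0]]
    - [0, [-2, 42, 0], [0, 0, 0]]
    - [0, [-4, 78, 0], [0, 0, 0]]
    - [0, [-5, 114, 0], [0, 0, 0]]
    - [0, [-6, 150, 0], [0, 0, 0]]
    - [0, [-8, 186, 0], [0, 0, 0]]
    - [0, [-10, 220, 0], [0, 0, 0]]
    - [0, [-11, 241, 0], [0, 0, 0]]

```text
time_s: 11.03
ee_pos: [507.5, -98.2, 199.1]
eef_rot: [-0.001, 0.206, 0.979, 0.001]
ft_force: [0.5, -0.2, -1.5]
gripper_width: 52.0
finger_force: 42.1
```

Emit:
apply_moves:
  series:
    - [0, [-1, 20, 0], [0, 0, 0]]
    - [0, [-2, 50, 0], [0, 0, 0]]
    - [0, [-4, 85, 0], [0, 0, 0]]
    - [0, [-5, 120, 0], [0, 0, 0]]
    - [0, [-6, 155, 0], [0, 0, 0]]
    - [0, [-8, 190, 0], [0, 0, 0]]
    - [0, [-10, 220, 0], [0, 0, 0]]
    - [0, [-10, 240, 0], [0, 0, 0]]

```text
time_s: 11.7
ee_pos: [613.4, 117.0, 198.5]
eef_rot: [-0.001, 0.206, 0.979, 0.0]
ft_force: [0.4, -0.6, -1.3]
gripper_width: 52.0
finger_force: 42.2
```

Emit:
apply_moves:
  series:
    - [0, [0, 0, 10], [0, 0, 0]]
    - [0, [0, 0, 35], [0, 0, 0]]
    - [0, [0, 0, 65], [0, 0, 0]]
    - [0, [0, 0, 95], [0, 0, 0]]
    - [0, [0, 0, 120], [0, 0, 0]]
    - [0, [0, 0, 140], [0, 0, 0]]
    - [0, [0, 0, 150], [0, 0, 0]]
    - [0, [0, 0, 150], [0, 0, 0]]

```text
time_s: 12.37
ee_pos: [611.5, 113.4, 47.2]
eef_rot: [-0.003, 0.207, 0.978, -0.001]
ft_force: [-0.2, -0.8, -0.4]
gripper_width: 52.1
finger_force: 42.2
```

Emit:
apply_moves:
  series:
    - [0, [0, 0, 4], [0, 0, 0]]
    - [0, [0, 0, 8], [0, 0, 0]]
    - [0, [0, 0, 11], [0, 0, 0]]
    - [0, [0, 0, 13], [0, 0, 0]]
    - [0, [0, 0, 15], [0, 0, 0]]
    - [0, [0, 0, 16], [0, 0, 0]]
    - [0, [0, 0, 16], [0, 0, 0]]
    - [0, [0, 0, 16], [0, 0, 0]]

```text
time_s: 13.03
ee_pos: [613.5, 113.4, 34.4]
eef_rot: [0.0, 0.207, 0.978, 0.0]
ft_force: [-0.4, 0.3, -1.1]
gripper_width: 52.5
finger_force: 42.2
```

Settled at z 34.4, and contact is expected near 31.

Emit:
apply_moves:
  series:
    - [0, [0, 0, 0.5], [0, 0, 0]]
    - [0, [0, 0, 1], [0, 0, 0]]
    - [0, [0, 0, 1.5], [0, 0, 0]]
    - [0, [0, 0, 2], [0, 0, 0]]
    - [0, [0, 0, 2], [0, 0, 0]]
    - [0, [0, 0, 2], [0, 0, 0]]

```text
time_s: 13.53
ee_pos: [613.4, 113.4, 32.3]
eef_rot: [-0.0, 0.207, 0.978, -0.0]
ft_force: [1.1, -0.3, -1.8]
gripper_width: 52.1
finger_force: 42.2
```

Emit:
apply_moves:
  series:
    - [0, [0, 0, 0.5], [0, 0, 0]]
    - [0, [0, 0, 1], [0, 0, 0]]
    - [0, [0, 0, 1], [0, 0, 0]]
    - [0, [0, 0, 1], [0, 0, 0]]

```text
time_s: 13.87
ee_pos: [613.5, 113.4, 31.4]
eef_rot: [0.0, 0.207, 0.978, 0.0]
ft_force: [-0.9, -0.2, 0.6]
gripper_width: 52.0
finger_force: 42.3
```

Emit:
apply_moves:
  series:
    - [0, [0, 0, 0.5], [0, 0, 0]]
    - [0, [0, 0, 1], [0, 0, 0]]
    - [0, [0, 0, 1], [0, 0, 0]]
    - [0, [0, 0, 1], [0, 0, 0]]

```text
time_s: 14.2
ee_pos: [613.5, 113.4, 31.3]
eef_rot: [0.0, 0.207, 0.978, -0.0]
ft_force: [-3.3, -0.6, 8.7]
gripper_width: 51.8
finger_force: 43.2
```

Emit:
apply_moves:
  series:
    - [70, [0, 0, 0], [0, 0, 0]]
    - [80, [0, 0, 0], [0, 0, 0]]
    - [100, [0, 0, 0], [0, 0, 0]]
    - [100, [0, 0, 0], [0, 0, 0]]
    - [100, [0, 0, 0], [0, 0, 0]]
    - [100, [0, 0, 0], [0, 0, 0]]
    - [100, [0, 0, 0], [0, 0, 0]]
    - [100, [0, 0, 0], [0, 0, 0]]

```text
time_s: 14.87
ee_pos: [613.4, 113.4, 30.2]
eef_rot: [-0.0, 0.207, 0.978, 0.0]
ft_force: [-0.8, 0.3, 0.5]
gripper_width: 85.1
finger_force: 0.0
```

Emit:
apply_moves:
  series:
    - [100, [0, 0, -10], [0, 0, 0]]
    - [100, [0, 0, -35], [0, 0, 0]]
    - [100, [0, 0, -60], [0, 0, 0]]
    - [100, [0, 0, -85], [0, 0, 0]]
    - [100, [0, 0, -110], [0, 0, 0]]
    - [100, [0, 0, -135], [0, 0, 0]]
    - [100, [0, 0, -150], [0, 0, 0]]
    - [100, [0, 0, -150], [0, 0, 0]]

```text
time_s: 15.53
ee_pos: [614.7, 113.4, 184.9]
eef_rot: [0.004, 0.207, 0.978, 0.001]
ft_force: [1.7, -0.2, 0.4]
gripper_width: 85.4
finger_force: 0.0
```

```bash
python3 p.py 613.5 113.4 181 434 146 181
python3 - <<'E'
from h import *
go(434,146,180)
E
```

```text
[177.3 -42.9  -0. ] 182.0
at [614.7 113.4 184.9] shift [178.5 -43.4   3.6]
```

Emit:
apply_moves:
  series:
    - [100, [25, -6, 0], [0, 0, 0]]
    - [100, [55, -13, 0], [0, 0, 0]]
    - [100, [85, -20, 0], [0, 0, 0]]
    - [100, [115, -28, 0], [0, 0, 0]]
    - [100, [145, -35, 0], [0, 0, 0]]
    - [100, [170, -41, 0], [0, 0, 0]]
    - [100, [177, -43, 0], [0, 0, 0]]
    - [100, [177, -43, 0], [0, 0, 0]]

```text
time_s: 16.2
ee_pos: [432.9, 146.0, 180.2]
eef_rot: [-0.0, 0.206, 0.978, -0.0]
ft_force: [0.4, 0.3, -0.3]
gripper_width: 85.7
finger_force: 0.0
```

Emit:
apply_moves:
  series:
    - [100, [0, 0, 10], [0, 0, 0]]
    - [100, [0, 0, 30], [0, 0, 0]]
    - [100, [0, 0, 50], [0, 0, 0]]
    - [100, [0, 0, 70], [0, 0, 0]]
    - [100, [0, 0, 90], [0, 0, 0]]
    - [100, [0, 0, 105], [0, 0, 0]]
    - [100, [0, 0, 110], [0, 0, 0]]
    - [100, [0, 0, 110], [0, 0, 0]]

```text
time_s: 16.87
ee_pos: [434.4, 145.4, 69.2]
eef_rot: [-0.001, 0.207, 0.978, -0.0]
ft_force: [-0.5, -0.1, -0.1]
gripper_width: 85.1
finger_force: 0.0
```

Emit:
apply_moves:
  series:
    - [0, [0, 0, 0], [0, 0, 0]]
    - [0, [0, 0, 0], [0, 0, 0]]
    - [0, [0, 0, 0], [0, 0, 0]]
    - [0, [0, 0, 0], [0, 0, 0]]
    - [0, [0, 0, 0], [0, 0, 0]]
    - [0, [0, 0, 0], [0, 0, 0]]
    - [0, [0, 0, 0], [0, 0, 0]]
    - [0, [0, 0, 0], [0, 0, 0]]
  newtons: 50

```text
time_s: 17.53
ee_pos: [435.1, 145.8, 71.7]
eef_rot: [0.001, 0.207, 0.978, 0.0]
ft_force: [-0.8, 0.4, 6.9]
gripper_width: 54.1
finger_force: 51.4
```

Emit:
apply_moves:
  series:
    - [0, [0, 0, -5], [0, 0, 0]]
    - [0, [0, 0, -20], [0, 0, 0]]
    - [0, [0, 0, -45], [0, 0, 0]]
    - [0, [0, 0, -70], [0, 0, 0]]
    - [0, [0, 0, -95], [0, 0, 0]]
    - [0, [0, 0, -118], [0, 0, 0]]
    - [0, [0, 0, -130], [0, 0, 0]]
    - [0, [0, 0, -130], [0, 0, 0]]

```text
time_s: 18.2
ee_pos: [435.2, 145.8, 203.3]
eef_rot: [0.003, 0.207, 0.978, 0.001]
ft_force: [-0.6, -0.0, -0.9]
gripper_width: 54.0
finger_force: 53.3
```

Run:
```python
from h import *
from scipy.optimize import minimize
M={}
for cam,f in(('top','t0'),('side','s0')):
    im=cv2.imread(f'pics/{f}_raw.png');h=cv2.cvtColor(im,cv2.COLOR_BGR2HSV)
    C=w2px(cam,(627,-128,12)).astype(int);o=C-45
    w=h[o[1]:o[1]+90,o[0]:o[0]+90];b=((w[...,0]>100)&(w[...,0]<130)&(w[...,1]>150)).astype(np.uint8)
    n,l,st,_=cv2.connectedComponentsWithStats(b);i=1+np.argmax(st[1:,4]);v,u=np.where(l==i)
    hull=cv2.convexHull(np.c_[u,v].astype(np.int32));m=np.zeros((90*4,90*4),np.uint8)
    cv2.fillPoly(m,[hull*4+2],1);M[cam]=(m,o);print(cam,st[i])
def cost(p,cams):
    c=0
    for cam in cams:
        m,o=M[cam];R=Ro.from_euler('z',p[2],degrees=True).as_matrix()
        P=np.array([w2px(cam,R@np.array([sx*59,sy*59,z])+[p[0],p[1],0]) for sx in(-1,1) for sy in(-1,1) for z in(0,25)])
        q=np.zeros_like(m);cv2.fillPoly(q,[cv2.convexHull((((P+.5-o)*4)).astype(np.int32))],1);c+=(q!=m).sum()/m.sum()
    return c
for cams in(['top'],['side'],['top','side']):
    r=minimize(cost,[627,-128,0],args=(cams,),method='Nelder-Mead',options=dict(initial_simplex=[[627,-128,0],[635,-128,2],[627,-120,-3],[620,-134,3]]));print(cams,r.x.round(1),round(r.fun,3))
go(627,-128,200)
```

```text
top [  22   21   46   46 1923]
side [   9   23   73   44 1874]
['top'] [ 632.2 -123.    -1.5] 0.067
['side'] [ 631.  -121.    -2.7] 0.013
['top', 'side'] [ 630.7 -121.6   -2.3] 0.09
at [435.2 145.8 203.3] shift [-286.2 -172.8    4.3]
```

The tray's middle fits at (631,-122), agreeing in both views to 2 mm.

Emit:
apply_moves:
  series:
    - [0, [-8, -5, 0], [0, 0, 0]]
    - [0, [-24, -14, 0], [0, 0, 0]]
    - [0, [-46, -26, 0], [0, 0, 0]]
    - [0, [-68, -39, 0], [0, 0, 0]]
    - [0, [-90, -52, 0], [0, 0, 0]]
    - [0, [-110, -63, 0], [0, 0, 0]]
    - [0, [-130, -75, 0], [0, 0, 0]]
    - [0, [-144, -83, 0], [0, 0, 0]]

```text
time_s: 18.87
ee_pos: [532.8, 9.2, 198.6]
eef_rot: [-0.001, 0.207, 0.978, -0.0]
ft_force: [0.2, 0.5, -0.6]
gripper_width: 54.2
finger_force: 53.2
```

Emit:
apply_moves:
  series:
    - [0, [-12, -7, 0], [0, 0, 0]]
    - [0, [-32, -18, 0], [0, 0, 0]]
    - [0, [-54, -31, 0], [0, 0, 0]]
    - [0, [-76, -44, 0], [0, 0, 0]]
    - [0, [-98, -57, 0], [0, 0, 0]]
    - [0, [-118, -68, 0], [0, 0, 0]]
    - [0, [-134, -77, 0], [0, 0, 0]]
    - [0, [-144, -83, 0], [0, 0, 0]]

```text
time_s: 19.53
ee_pos: [630.7, -124.6, 198.6]
eef_rot: [-0.001, 0.207, 0.978, 0.0]
ft_force: [-0.2, 0.6, -1.8]
gripper_width: 53.9
finger_force: 53.2
```

Emit:
apply_moves:
  series:
    - [0, [0, 0, 10], [0, 0, 0]]
    - [0, [0, 0, 30], [0, 0, 0]]
    - [0, [0, 0, 55], [0, 0, 0]]
    - [0, [0, 0, 80], [0, 0, 0]]
    - [0, [0, 0, 100], [0, 0, 0]]
    - [0, [0, 0, 112], [0, 0, 0]]
    - [0, [0, 0, 117], [0, 0, 0]]
    - [0, [0, 0, 117], [0, 0, 0]]

```text
time_s: 20.2
ee_pos: [629.7, -122.2, 82.1]
eef_rot: [-0.001, 0.207, 0.978, 0.0]
ft_force: [0.1, -0.1, -1.8]
gripper_width: 53.8
finger_force: 53.2
```

Emit:
apply_moves:
  series:
    - [0, [0, 0, 2], [0, 0, 0]]
    - [0, [0, 0, 4], [0, 0, 0]]
    - [0, [0, 0, 6], [0, 0, 0]]
    - [0, [0, 0, 7], [0, 0, 0]]
    - [0, [0, 0, 7], [0, 0, 0]]
    - [0, [0, 0, 7], [0, 0, 0]]

```text
time_s: 20.7
ee_pos: [630.4, -122.7, 76.5]
eef_rot: [0.0, 0.207, 0.978, -0.0]
ft_force: [0.6, -0.7, -1.0]
gripper_width: 53.9
finger_force: 53.2
```

Emit:
apply_moves:
  series:
    - [0, [0, 0, 0.5], [0, 0, 0]]
    - [0, [0, 0, 1], [0, 0, 0]]
    - [0, [0, 0, 1], [0, 0, 0]]
    - [0, [0, 0, 1], [0, 0, 0]]

```text
time_s: 21.03
ee_pos: [630.5, -122.7, 75.8]
eef_rot: [0.0, 0.207, 0.978, -0.0]
ft_force: [-0.3, 1.3, 2.8]
gripper_width: 54.2
finger_force: 53.6
```

Emit:
apply_moves:
  series:
    - [0, [0, 0, 0.5], [0, 0, 0]]
    - [0, [0, 0, 1], [0, 0, 0]]
    - [0, [0, 0, 1], [0, 0, 0]]
    - [0, [0, 0, 1], [0, 0, 0]]

```text
time_s: 21.37
ee_pos: [630.8, -122.8, 75.7]
eef_rot: [0.001, 0.207, 0.978, -0.0]
ft_force: [-1.0, 2.3, 10.6]
gripper_width: 54.2
finger_force: 54.3
```

Emit:
apply_moves:
  series:
    - [70, [0, 0, 0], [0, 0, 0]]
    - [80, [0, 0, 0], [0, 0, 0]]
    - [100, [0, 0, 0], [0, 0, 0]]
    - [100, [0, 0, 0], [0, 0, 0]]
    - [100, [0, 0, 0], [0, 0, 0]]
    - [100, [0, 0, 0], [0, 0, 0]]
    - [100, [0, 0, 0], [0, 0, 0]]
    - [100, [0, 0, 0], [0, 0, 0]]

```text
time_s: 22.03
ee_pos: [630.3, -122.7, 74.2]
eef_rot: [-0.0, 0.207, 0.978, 0.0]
ft_force: [0.5, -0.0, 0.0]
gripper_width: 85.5
finger_force: 0.0
```

Emit:
apply_moves:
  series:
    - [100, [0, 0, -10], [0, 0, 0]]
    - [100, [0, 0, -30], [0, 0, 0]]
    - [100, [0, 0, -55], [0, 0, 0]]
    - [100, [0, 0, -80], [0, 0, 0]]
    - [100, [0, 0, -100], [0, 0, 0]]
    - [100, [0, 0, -115], [0, 0, 0]]
    - [100, [0, 0, -115], [0, 0, 0]]
    - [100, [0, 0, -115], [0, 0, 0]]

```text
time_s: 22.7
ee_pos: [630.4, -122.7, 189.9]
eef_rot: [0.001, 0.207, 0.978, -0.0]
ft_force: [-0.3, -0.4, 0.0]
gripper_width: 85.4
finger_force: 0.0
```

```bash
python3 - <<'E'
from h import *
p,r=tool();print(p)
E
python3 p.py 630.6 -122.7 0 443 5 0; python3 p.py 443 5 0 564 372 0
```

```text
[ 630.4144386  -122.70110091  189.93573619]
[223.2  40.8  -0. ] 227.0
[ 38.  384.6  -0. ] 386.0
```

Emit:
apply_moves:
  series:
    - [100, [30, 5, 0], [0, 0, 0]]
    - [100, [65, 12, 0], [0, 0, 0]]
    - [100, [100, 18, 0], [0, 0, 0]]
    - [100, [135, 25, 0], [0, 0, 0]]
    - [100, [170, 31, 0], [0, 0, 0]]
    - [100, [203, 37, 0], [0, 0, 0]]
    - [100, [223, 41, 0], [0, 0, 0]]
    - [100, [223, 41, 0], [0, 0, 0]]

```text
time_s: 23.37
ee_pos: [439.8, 7.2, 188.3]
eef_rot: [-0.002, 0.206, 0.979, 0.0]
ft_force: [0.4, -1.1, 0.3]
gripper_width: 85.2
finger_force: 0.0
```

Emit:
apply_moves:
  series:
    - [100, [0, 0, 10], [0, 0, 0]]
    - [100, [0, 0, 40], [0, 0, 0]]
    - [100, [0, 0, 70], [0, 0, 0]]
    - [100, [0, 0, 100], [0, 0, 0]]
    - [100, [0, 0, 125], [0, 0, 0]]
    - [100, [0, 0, 142], [0, 0, 0]]
    - [100, [0, 0, 149], [0, 0, 0]]
    - [100, [0, 0, 149], [0, 0, 0]]

```text
time_s: 24.03
ee_pos: [442.2, 5.1, 38.7]
eef_rot: [-0.002, 0.207, 0.978, 0.0]
ft_force: [-0.4, 0.4, 0.7]
gripper_width: 85.2
finger_force: 0.0
```

Emit:
apply_moves:
  series:
    - [0, [0, 0, 0], [0, 0, 0]]
    - [0, [0, 0, 0], [0, 0, 0]]
    - [0, [0, 0, 0], [0, 0, 0]]
    - [0, [0, 0, 0], [0, 0, 0]]
    - [0, [0, 0, 0], [0, 0, 0]]
    - [0, [0, 0, 0], [0, 0, 0]]
    - [0, [0, 0, 0], [0, 0, 0]]
    - [0, [0, 0, 0], [0, 0, 0]]
  newtons: 25

```text
time_s: 24.7
ee_pos: [443.8, 5.0, 41.4]
eef_rot: [0.001, 0.207, 0.978, -0.0]
ft_force: [-0.5, -0.3, 7.3]
gripper_width: 51.7
finger_force: 25.3
```

Emit:
apply_moves:
  series:
    - [0, [0, 0, -5], [0, 0, 0]]
    - [0, [0, 0, -20], [0, 0, 0]]
    - [0, [0, 0, -45], [0, 0, 0]]
    - [0, [0, 0, -70], [0, 0, 0]]
    - [0, [0, 0, -95], [0, 0, 0]]
    - [0, [0, 0, -120], [0, 0, 0]]
    - [0, [0, 0, -145], [0, 0, 0]]
    - [0, [0, 0, -160], [0, 0, 0]]

```text
time_s: 25.37
ee_pos: [443.3, 5.1, 203.3]
eef_rot: [0.002, 0.207, 0.978, -0.0]
ft_force: [0.4, 0.3, -0.3]
gripper_width: 51.9
finger_force: 26.4
```

Run:
```python
from h import *
p,r=tool();print(p)
snap('side','b1',(150,100,420,300),2.9)
```

```text
[443.33738108   5.07728018 203.28275417]
```

View pics/b1.png

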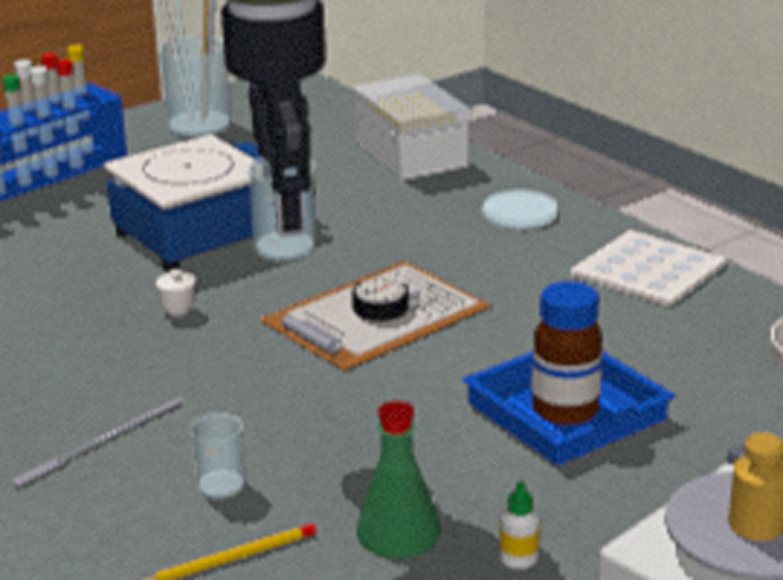

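The watch lies dial up in the middle of the sheet (382,297), the bottle stands in the tray (567,355), and the beaker hangs straight in the jaws (283,210). On to the stirrer.

Emit:
apply_moves:
  series:
    - [0, [1, 12, 0], [0, 0, 0]]
    - [0, [4, 36, 0], [0, 0, 0]]
    - [0, [6, 64, 0], [0, 0, 0]]
    - [0, [9, 92, 0], [0, 0, 0]]
    - [0, [12, 120, 0], [0, 0, 0]]
    - [0, [15, 148, 0], [0, 0, 0]]
    - [0, [17, 174, 0], [0, 0, 0]]
    - [0, [19, 192, 0], [0, 0, 0]]

```text
time_s: 26.08
ee_pos: [503.4, 190.4, 199.9]
eef_rot: [-0.0, 0.206, 0.978, 0.0]
ft_force: [0.8, -0.8, -1.0]
gripper_width: 52.1
finger_force: 26.4
```

Emit:
apply_moves:
  series:
    - [0, [1, 15, 0], [0, 0, 0]]
    - [0, [4, 42, 0], [0, 0, 0]]
    - [0, [7, 70, 0], [0, 0, 0]]
    - [0, [10, 100, 0], [0, 0, 0]]
    - [0, [13, 130, 0], [0, 0, 0]]
    - [0, [16, 158, 0], [0, 0, 0]]
    - [0, [18, 180, 0], [0, 0, 0]]
    - [0, [19, 192, 0], [0, 0, 0]]

```text
time_s: 26.75
ee_pos: [563.5, 373.8, 199.3]
eef_rot: [-0.0, 0.206, 0.979, -0.0]
ft_force: [-0.7, -0.3, -2.2]
gripper_width: 52.1
finger_force: 26.5
```

Emit:
apply_moves:
  series:
    - [0, [0, 0, 8], [0, 0, 0]]
    - [0, [0, 0, 23], [0, 0, 0]]
    - [0, [0, 0, 40], [0, 0, 0]]
    - [0, [0, 0, 55], [0, 0, 0]]
    - [0, [0, 0, 67], [0, 0, 0]]
    - [0, [0, 0, 74], [0, 0, 0]]
    - [0, [0, 0, 76], [0, 0, 0]]
    - [0, [0, 0, 76], [0, 0, 0]]

```text
time_s: 27.42
ee_pos: [563.6, 371.3, 124.1]
eef_rot: [-0.0, 0.207, 0.978, -0.0]
ft_force: [-0.4, 1.0, -0.4]
gripper_width: 51.7
finger_force: 26.5
```

Emit:
apply_moves:
  series:
    - [0, [0, 0, 1], [0, 0, 0]]
    - [0, [0, 0, 2], [0, 0, 0]]
    - [0, [0, 0, 3], [0, 0, 0]]
    - [0, [0, 0, 3], [0, 0, 0]]
    - [0, [0, 0, 3], [0, 0, 0]]

```text
time_s: 27.83
ee_pos: [563.7, 371.7, 121.5]
eef_rot: [0.0, 0.207, 0.978, 0.0]
ft_force: [0.4, -0.7, -0.9]
gripper_width: 51.6
finger_force: 26.5
```

Emit:
apply_moves:
  series:
    - [0, [0, 0, 0.5], [0, 0, 0]]
    - [0, [0, 0, 1], [0, 0, 0]]
    - [0, [0, 0, 1], [0, 0, 0]]
    - [0, [0, 0, 1], [0, 0, 0]]

```text
time_s: 28.17
ee_pos: [563.7, 371.6, 120.2]
eef_rot: [-0.0, 0.207, 0.978, -0.0]
ft_force: [0.3, -0.5, -0.8]
gripper_width: 51.9
finger_force: 26.5
```

Emit:
apply_moves:
  series:
    - [0, [0, 0, 0.5], [0, 0, 0]]
    - [0, [0, 0, 1], [0, 0, 0]]
    - [0, [0, 0, 1], [0, 0, 0]]
    - [0, [0, 0, 1], [0, 0, 0]]

```text
time_s: 28.5
ee_pos: [563.8, 371.7, 119.5]
eef_rot: [0.0, 0.207, 0.978, 0.0]
ft_force: [-0.5, -0.9, 1.7]
gripper_width: 52.2
finger_force: 26.4
```

Contact has started. A little more, then release and rise.

Emit:
apply_moves:
  series:
    - [0, [0, 0, 0.5], [0, 0, 0]]
    - [0, [0, 0, 0.5], [0, 0, 0]]
    - [0, [0, 0, 0.5], [0, 0, 0]]

```text
time_s: 28.75
ee_pos: [563.8, 371.7, 119.4]
eef_rot: [0.0, 0.207, 0.978, 0.0]
ft_force: [-1.4, -0.5, 4.8]
gripper_width: 52.0
finger_force: 26.1
```

Emit:
apply_moves:
  series:
    - [70, [0, 0, 0], [0, 0, 0]]
    - [80, [0, 0, 0], [0, 0, 0]]
    - [100, [0, 0, 0], [0, 0, 0]]
    - [100, [0, 0, 0], [0, 0, 0]]
    - [100, [0, 0, 0], [0, 0, 0]]
    - [100, [0, 0, 0], [0, 0, 0]]
    - [100, [0, 0, 0], [0, 0, 0]]
    - [100, [0, 0, 0], [0, 0, 0]]

```text
time_s: 29.42
ee_pos: [563.7, 371.6, 118.8]
eef_rot: [-0.0, 0.207, 0.978, -0.0]
ft_force: [0.1, -1.4, -0.1]
gripper_width: 85.3
finger_force: 0.0
```

Emit:
apply_moves:
  series:
    - [100, [0, 0, -10], [0, 0, 0]]
    - [100, [0, 0, -30], [0, 0, 0]]
    - [100, [0, 0, -55], [0, 0, 0]]
    - [100, [0, 0, -80], [0, 0, 0]]
    - [100, [0, 0, -105], [0, 0, 0]]
    - [100, [0, 0, -125], [0, 0, 0]]
    - [100, [0, 0, -130], [0, 0, 0]]
    - [100, [0, 0, -130], [0, 0, 0]]

```text
time_s: 30.08
ee_pos: [564.0, 371.8, 250.7]
eef_rot: [0.001, 0.207, 0.978, 0.001]
ft_force: [1.1, 0.8, 0.1]
gripper_width: 85.2
finger_force: 0.0
```

Emit:
apply_moves:
  series:
    - [100, [30, 0, 0], [0, 0, 0]]
    - [100, [60, 0, 0], [0, 0, 0]]
    - [100, [90, 0, 0], [0, 0, 0]]
    - [100, [120, 0, 0], [0, 0, 0]]
    - [100, [150, 0, 0], [0, 0, 0]]
    - [100, [180, 0, 0], [0, 0, 0]]
    - [100, [200, 0, 0], [0, 0, 0]]
    - [100, [200, 0, 0], [0, 0, 0]]

```text
time_s: 30.75
ee_pos: [377.2, 453.8, 247.6]
eef_rot: [-0.001, 0.205, 0.979, -0.001]
ft_force: [0.1, 0.9, -0.9]
gripper_width: 85.4
finger_force: 0.0
```

Run:
```python
from h import *
snap('side','f1');snap('top','f2')
a=cv2.imread('pics/f1_raw.png');b=cv2.imread('pics/f2_raw.png')
S=[('side',a),('top',b)];L=[(559,-385,66,[(66,19),(134,13),(66,60)]),(564,372,78,[(78,25),(148,26.5)]),(614,113,5,[(5,27),(25,27)]),(631,-122,4,[(4,28),(112,23)])]
rows=[]
for cam,im in S:
    row=[]
    for x,y,z,pr in L:
        o=w2px(cam,(x,y,z+25)).round().astype(int)-30
        q=cv2.resize(im[max(o[1],0):o[1]+60,max(o[0],0):o[0]+60],(198,198),interpolation=cv2.INTER_CUBIC)
        for zz,r in pr:
            P=np.array([w2px(cam,(x+r*np.cos(t),y+r*np.sin(t),zz)) for t in np.linspace(0,6.283,40)])
            cv2.polylines(q,[((P+.5-o)*3.3).astype(np.int32)],True,(0,255,255),1)
        row.append(q)
    rows.append(np.hstack(row))
cv2.imwrite('pics/fin.png',np.vstack(rows))
```

```text
(no output)
```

View pics/fin.png

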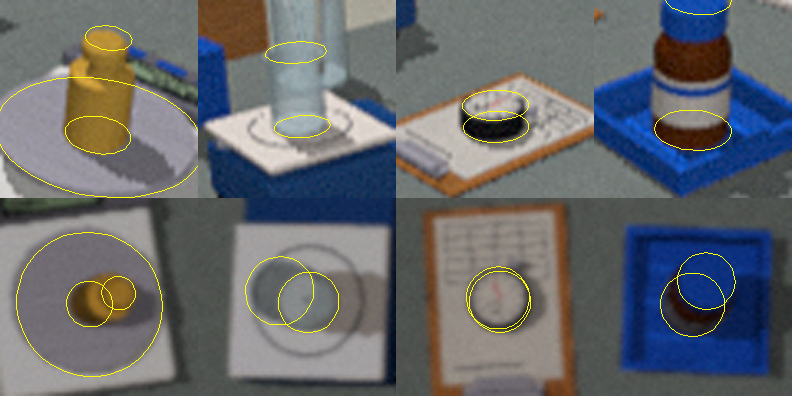

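View pics/f1.png

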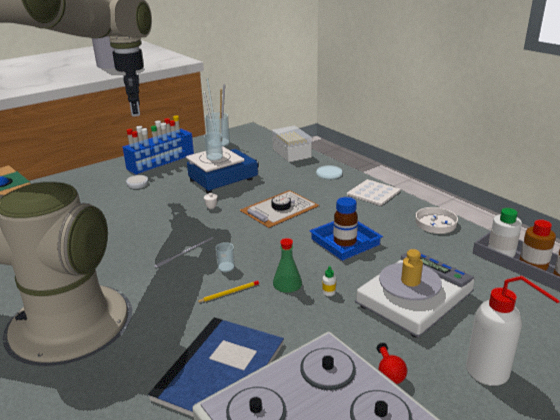

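All four things stand or lie in the middle of their places to within a few mm, in both views: weight, beaker, watch and bottle. The flask has not moved and the arm is clear, so I hand the job in.

```bash
python3 -c "
from h import *
print(workorder.finish_job())"
```

```text
the job is handed in; nothing more can be done
None
```

The bench is laid out and handed in, with no verdict returned: the weight is on the pan, the beaker on the stirrer plate, the bottle in the tray and the stopwatch dial up on the sheet, each within a few mm of the middle, and the flask has not moved.

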